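# Sound the clamp bolts of a tube fixture and hold the slack clamp open

## Robot

A 6-joint arm with a two-finger parallel gripper is mounted at the origin on a cart in front of the work surface, level with it; the furniture and walls round the work are solid. World frame = base frame: x ahead of the robot, y to its left, z up, the work surface at z = 0. Lengths are in m, angles in degrees, forces in N, time in s.
With the tool pointing down it reaches from about 0.3 to 0.875 m from the base axis. Payload 6.4 kg.
Tool frame: the origin (TCP) lies midway between the tips of the shut fingers; the grasp point (between the pads) lies env.tcp_to_grasp behind it (env.tcp_to_grasp is the distance from the TCP to the grasp point, in m); z points along the fingers, y is the line along which they close (so a half turn about z gives the same grasp; the last joint's range is limited). The gripper opens to 88 mm and grips with 3 to 60 N. Pads are 18 mm wide; open, the fingers measure 123 mm over their backs; the gripper's body (75 mm by 187 mm) begins 45 mm behind the grasp point.
Start: joints at [-82.695, 10.359, 92.074, -0, 77.567, -11.82], TCP at [0.188, -0.543, 0.239] pointing down, gripper open.
Joint ranges: [-171.53, 171.53], [-51.25, 118.39], [17.06, 147.69], [-65.23, 245.23], [0, 150.52], [-178.68, 178.68]. Speed limits (degrees/s): [147.25, 147.25, 172.46, 180, 180, 180].

## Interface

Orientations are given as a 3x3 rotation matrix whose columns are the frame's x, y, z axes.
In Python, from cell import sensors, optics, job, env gives the robot as it stands.
- The arm moves only by the tool arm_command, never from a script. Its arguments are lists of equal length, an entry for each row: "jaw": the finger opening in mm, from 0 to 88.1; "slide": the shift along the tool's x, y, z in units of 30 mm (1.0 is 30 mm), a list of three; "turn": the turn, a rotation vector about the tool's x, y, z in rad, a list of three. A call has 1 to 12 rows; each row shifts and turns the commanded pose from where the row before left it, along the tool's axes as they then stand; what a row does not reach is not made up. A row lasts 1/12 s, in which the tool goes at most 41.7 mm and 7.16 degrees, less where a joint would pass 70% of its speed; a pose out of reach is approached as far as the arm can. A call is refused whole if a number of a shift passes 1 or a number of a turn 0.125, either way. A call with a gripper value outside its range is refused whole. The fingers move at their own pace and stop on an object; the grip force is fixed at half the most. Time passes only in rows, so rows that do not move let the fingers close. It gives the time, the measured TCP pose, the force, the opening and the grip force at its end, in the units of the state.
- sensors.get_state(): the state, without advancing time (a new reading comes with each control period).
- optics.read_camera(name): name is "side" or "top"; returns the picture (480x640x3 uint8, red, green, blue); there is no depth.
- optics.camera_model(name): a dict with "intrinsics" (3x3 intrinsics, pixels), "camera_from_world" (4x4, takes a point from world to camera coordinates). Camera axes: x right, y up, looking along -z (the intrinsics and any distortion apply to the point x, -y, -z); pixel columns grow to the right and rows downward; lengths in m; the calibration is good to about 2 mm. A picture is of the moment at which its call begins. camera_model takes no time and is no camera call.
- job.close_job(): hands the job in; it is judged then, once.
Trained networks look in the newest picture that a camera, given by its name, has taken for a name from the list of things; names that differ only in an ending like _2 or _b are one class to them, and where a whole thing is asked for, a point or a joint stands for the part that bears it (a point fixed in the world has none). Each returns a list of dicts, best first, with "p" (0 to 1); they miss things now and then, are a little off and sometimes report something else, mostly with a low value. They report only what shows in the picture. A call takes as long as a camera call.
- optics.spot_in(camera, label): "at" ([x, y, z] in m, in world coordinates, good to about 4 mm: the middle of the surface that is visible of it).
- optics.cut_out(camera, label): "mask" (480x640 bool, what is visible of it).
- optics.place_of(camera, label): "at" ([x, y, z] in m, in world coordinates, good to about 4 mm: a listed point, or the origin of a listed thing).
The state is a dict: "time_s": time; "joint_positions": joint angles; "qvel": joint speeds; "joint_torque": joint torques, N m; "tcp_pos": TCP position; "ee_rot": TCP orientation; "contact_force": force on the tool from outside, world axes, zero at the start; "wrist_torque": the same for the moment, N m; "width": finger opening in m; "finger_force": force on a finger pad.
Only numpy, scipy, OpenCV 4.12 (cv2) and the standard library are available. Lean on these libraries where they do the work, as an engineer would, in place of code of your own. Each camera call takes 0.05 s, during which the arm holds its last target. There are 200 camera calls.

## Task

Before welding, check the clamping of the tube in the fixture on the bench. Take the brass mallet and with its face knock the proud brass locating pin at the fixture's left end down flush with its boss, so that nothing rattles, then tap the three clamp bolt heads with the mallet's face, one after the other from left to right, to find the one that gives: two are tight and one is slack. Stand the mallet back on the bench clear of the fixture, then lift the cap of the clamp with the slack bolt about half open (45 degrees) and finish while still holding it up, so that a fitter can look at the seat; do not prise the two tight caps and leave the things lying around where they are.

Things in the scene. Friction and masses are not known exactly. Their poses are not given: they have to be found in the camera images.
- fixture: Dark steel base plate, 112 (x) x 250 (y) x 14 mm, fixed on 16 mm feet, with a 30 mm steel tube along y and three alike hinged tube clamps (blue saddles, silver caps) at y = +52, -24 and -100 mm: left, middle, right. Origin: bench height below the plate's centre; x points away from the robot to the hinges, y to the left end, z up. All cap hinges lie on one axis along y at x = +34, z = 62 mm.
- lug_left (a point): Where to pinch the left cap when shut: centre of its silver nose lug on the robot's side, 28 (x) x 26 (y) x 15 mm, 70 mm above the bench, under the bolt head. Axes as the fixture. Pinch its two sides, closing along y, then raise it in an arc of 65 mm radius about the hinge. The blue block below it is 22 mm wide. The slack cap weighs 0.25 kg, turns freely and falls shut.
- lug_middle (a point): The same for the middle cap. Between neighbouring lugs 50 mm are free, down to the saddle feet (30 mm wide, 38 mm above the bench).
- lug_right (a point): The same for the right cap.
- mallet: Brass mallet, about 0.55 kg, standing on its striking face, handle level. Origin: centre of that face (36 mm diameter); z up through the 68 mm long head, x along the wooden handle: 22 mm wide, 26 high to x = 90 mm, then 24 x 28 to its end at x = 154 mm, centre line 34 mm above the face. It balances near the head: grip close behind it (x = 40 mm) with about 50 N.
- pin (a joint): Brass locating pin, 10 mm diameter, a stiff friction fit: how far it has been driven down, m. At 0 it stands 10 mm above its boss, at 0.010 it is flush and home. It stays where it is left; pushing it takes about 6 N.
- pin_home (a point): Centre of the top of the grey pin boss (24 mm diameter, 74 mm above the bench) at the fixture's left end; the flush pin's top lies here. z up.
- bolt_left (a point): Centre of the top of the left clamp's hex bolt head when shut (about 20 mm across, 88 mm above the bench). Axes as the fixture. A tight bolt does not give; the slack one sinks 4.5 mm under 1 to 3 N and springs back. They look the same.
- bolt_middle (a point): The same for the middle clamp.
- bolt_right (a point): The same for the right clamp. The black bench grinder stands in front of this end to the right, up to about 0.23 m high (x up to 0.57, y up to 0.10 m): pass above it or left of it.
- cap_a (a joint): Opening of one of the clamp caps, rad, 0 shut, 1.65 wide open. Caps a, b and c stand in an order that changes from start to start; a and c have the tight bolts.
- cap_b (a joint): Opening of the cap whose bolt is slack, rad, 0 shut, 1.65 wide open; it is not told whether it is the left, middle or right one.
- cap_c (a joint): Opening of the other cap with a tight bolt, rad.
- tape_roll: Roll of black tape lying flat, 62 mm across, 19 mm high, left of the mallet: leave it. Origin: centre of its underside.
- nut_m16: Loose steel nut, 27 mm, 13 mm high, in front of the fixture: leave it. Origin: centre of its underside.
- loose_wrench: Small combination wrench, 27 x 168 x 6 mm, behind the fixture: leave it. Origin: centre of its underside.

How it is judged (in metres and radians):
On the way, in this order (a step that is already met when the one before it is completed fails the run):
1. the pin is driven home with the mallet's face on it (value of joint pin above 0.0085 m and horizontal distance between mallet and pin_home below 0.02 m and z of mallet in the frame of pin_home below 0.006 m), for 0.02 s.
2. the mallet's face taps the left bolt head (horizontal distance between mallet and bolt_left below 0.018 m and z of mallet in the frame of bolt_left below 0.004 m), for 0.02 s.
3. the mallet's face taps the middle bolt head (horizontal distance between mallet and bolt_middle below 0.018 m and z of mallet in the frame of bolt_middle below 0.004 m), for 0.02 s.
4. the mallet's face taps the right bolt head (horizontal distance between mallet and bolt_right below 0.018 m and z of mallet in the frame of bolt_right below 0.004 m), for 0.02 s.
5. the mallet stands on the bench, let go, clear of the fixture (height (world z) of mallet between -0.01 and 0.03 m and linear speed of mallet below 0.03 m/s and horizontal distance between mallet and fixture above 0.085 m and contact force between mallet and fixture below 0.3 N and contact force between mallet and the arm below 0.3 N and contact force between mallet and the fingers below 0.3 N), for 0.2 s.
6. the slack clamp's cap is lifted about half open (value of joint cap_b above 0.55 rad), for 0.2 s.
At the end, for the whole second after the job is handed in: The slack clamp's cap is held by the fingers, still, 0.55 to 1.05 rad open; the pin is in at least 8.5 of 10 mm; the tight caps are shut (under 0.03 rad); the mallet stands upright on the bench, at rest, let go, over 85 mm from the fixture's centre (all of step 5 and value of joint cap_b between 0.55 and 1.05 rad and velocity of joint cap_b between -0.1 and 0.1 rad/s and contact force between the fingers and anything else above 0.4 N and value of joint pin above 0.0085 m and value of joint each of cap_a, cap_c below 0.03 rad and angle between mallet's own z axis and vertical below 0.15 rad); the arm keeps its last pose, push and grip.
It fails at once if a tight cap is prised up (value of joint any of cap_a, cap_c above 0.03 rad).
It fails at once if a bystander is moved by more than 20 mm (distance of any of tape_roll, nut_m16, loose_wrench from where it was at the start of the episode above 0.02 m).
It also fails if it takes over 56 s, if anything falls off the work surface, if the arm or the gripper's body presses on something with over 40 N, if the wrist force passes 120 N, or if a joint passes its speed limit or range.

## Working session

There is one attempt and no reset: what is moved stays moved. The work goes in short steps, Python scripts to look and compute and a tool call to move; the robot and the scene stay as the last step left them, time stands still between calls to the robot, and variables do not carry over. Pictures are saved under pics/ and viewed, at most 10 in all, crops included, and the job is handed in when it is done.

Besides the shell and the picture viewer there is one more tool, called after ">>>" by a JSON object that holds its "op" and its "data". arm_command: Moves the arm, as the interface text tells. Its arguments: {"type":"object","properties":{"jaw":{"type":"array"},"slide":{"type":"array"},"turn":{"type":"array"}},"required":["jaw","slide","turn"]}

```bash
mkdir -p pics; cat > h.py <<'E'
from cell import sensors, optics, job, env
import numpy as np, cv2
np.set_printoptions(precision=4,suppress=True)
def snap(c,name):
    im=optics.read_camera(c); cv2.imwrite(f'pics/{name}.png',im[:,:,::-1]); return im
def proj(c,p):
    m=optics.camera_model(c); q=np.array(m['camera_from_world'])@np.r_[p,1]
    u=np.array(m['intrinsics'])@np.array([q[0],-q[1],-q[2]]); return u[:2]/u[2]
E
python3 - <<'E'
from h import *
s=sensors.get_state(); print(s['time_s'],s['tcp_pos'],np.array(s['ee_rot']),env.tcp_to_grasp)
for c in('top','side'):
    snap(c,c+'1')
    m=optics.camera_model(c); print(c,np.array(m['camera_from_world']),m.keys())
    for l in ['fixture','mallet','pin_home','lug_left','lug_middle','lug_right','bolt_left','bolt_middle','bolt_right','tape_roll','nut_m16','loose_wrench']:
        for r in optics.place_of(c,l)[:2]: print(c,l,{k:(np.array(v) if k!='p' else round(v,2)) for k,v in r.items()}, proj(c,r['at']))
print(sensors.get_state()['time_s'])
E
```

```text
0.0 [ 0.1883 -0.5427  0.2378] [[ 0.9448  0.3277 -0.0002]
 [ 0.3277 -0.9448  0.0017]
 [ 0.0004 -0.0017 -1.    ]] 0.0187
top [[ 0.0452 -0.999   0.0028  0.1836]
 [ 0.9738  0.0446  0.2231 -0.6232]
 [-0.223  -0.0074  0.9748 -0.8373]
 [ 0.      0.      0.      1.    ]] dict_keys(['intrinsics', 'camera_from_world'])
top fixture {'at': array([ 0.6364,  0.1918, -0.0007]), 'p': 0.85} [331.114  232.2629]
top mallet {'at': array([ 0.4107,  0.169 , -0.0015]), 'p': 0.73} [338.4419 350.888 ]
top pin_home {'at': array([0.572 , 0.28  , 0.0747]), 'p': 0.72} [281.2992 255.5097]
top lug_left {'at': array([0.5902, 0.2344, 0.0684]), 'p': 0.75} [307.4023 247.3736]
top lug_left {'at': array([0.7849, 0.1937, 0.0026]), 'p': 0.29} [333.1854 160.3357]
top lug_middle {'at': array([0.6096, 0.161 , 0.0718]), 'p': 0.8} [348.4892 238.3035]
top lug_middle {'at': array([ 0.5253,  0.1462, -0.0015]), 'p': 0.47} [352.5897 289.9572]
top lug_right {'at': array([0.6286, 0.0887, 0.0689]), 'p': 0.62} [388.4506 230.2392]
top bolt_left {'at': array([0.5902, 0.2328, 0.0853]), 'p': 0.8} [308.087  245.5209]
top bolt_middle {'at': 
[... 1099 characters left out ...]
2 235.7635]
side lug_right {'at': array([0.627 , 0.0921, 0.07  ]), 'p': 0.71} [305.2585 221.7516]
side lug_right {'at': array([0.6095, 0.1597, 0.068 ]), 'p': 0.21} [313.2956 237.7054]
side bolt_left {'at': array([0.6291, 0.0895, 0.0894]), 'p': 0.3} [304.0703 209.7788]
side bolt_right {'at': array([0.6318, 0.0861, 0.0893]), 'p': 0.73} [302.5727 209.1604]
side bolt_right {'at': array([0.5756, 0.2786, 0.0757]), 'p': 0.58} [333.086  264.2796]
side tape_roll {'at': array([0.4955, 0.3175, 0.0001]), 'p': 0.66} [393.2269 331.8342]
side nut_m16 {'at': array([0.5222, 0.1416, 0.0015]), 'p': 0.63} [369.4341 274.9153]
side nut_m16 {'at': array([0.6258, 0.0894, 0.0698]), 'p': 0.62} [306.1285 221.351 ]
1.3
```

View pics/top1.png

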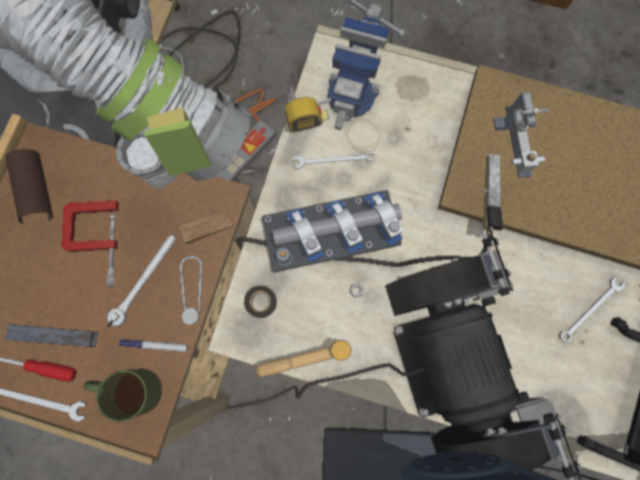

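View pics/side1.png

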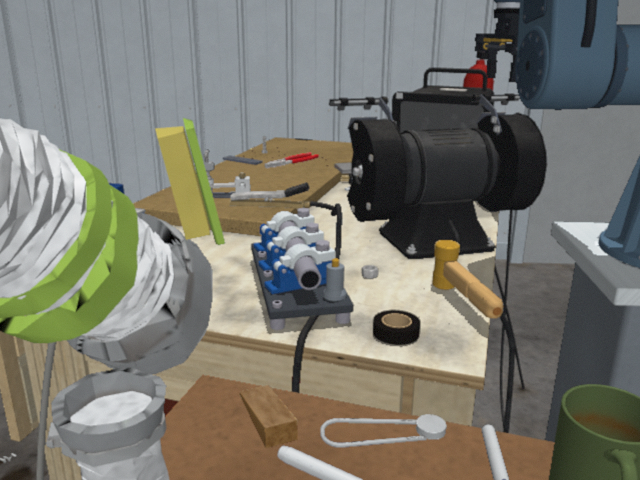

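The top picture shows the mallet head at about (341,350) with its handle running left to (258,369). The fixture is at (330,232) with the pin at (283,255), the tape roll at (261,302), the nut at (355,290), and the grinder to the right. The side picture agrees, with the pin proud of its boss at (336,263) and the mallet standing on its face at (445,265).

```bash
cat >> h.py <<'E'
def unproj(c,uv,z):
    m=optics.camera_model(c); T=np.array(m['camera_from_world']); K=np.array(m['intrinsics'])
    r=np.linalg.solve(K,np.r_[uv,1]); d=T[:3,:3].T@np.array([r[0],-r[1],-r[2]]); o=-T[:3,:3].T@T[:3,3]
    return o+d*(z-o[2])/d[2]
def delta(p,yaw=None):
    "tool-frame shift in 30 mm units, turn about tool z (rad) to TCP target p / tool-x yaw deg"
    s=sensors.get_state(); R=np.array(s['ee_rot']); d=R.T@(np.array(p)-s['tcp_pos'])/0.03
    y0=np.degrees(np.arctan2(R[1,0],R[0,0])); print('d',d,'yaw',y0, 'turn z',None if yaw is None else -np.radians(yaw-y0), 'F',np.array(s['contact_force']),'w',s['width'],'t',s['time_s'],'tcp',np.array(s['tcp_pos']))
E
python3 - <<'E'
from h import *
optics.read_camera('top')
m=np.array(optics.cut_out('top','mallet')[0]['mask']).astype(np.uint8)
v,u=np.nonzero(m)
print(m.sum(),u.min(),u.max(),v.min(),v.max())
# handle: columns left of the head
pts=[]
for c in range(u.min()+6,324):
    r=v[u==c]
    if len(r)>4: pts.append(unproj('top',[c,r.mean()],0.045)[:2])
pts=np.array(pts,np.float32); l=cv2.fitLine(pts,cv2.DIST_HUBER,0,.01,.01).ravel(); print('line',l,'yaw',np.degrees(np.arctan2(l[1],l[0])))
print('end',unproj('top',[u.min(),v[u==u.min()].mean()],0.04))
hc=[u.max()+.5-11, 0]; k=u>u.max()-18
print('head c',unproj('top',[u[k].mean(),v[k].mean()],0.068),u[k].mean(),v[k].mean(), 'right edge',unproj('top',[u.max(),v[u==u.max()].mean()],.068))
# fixture fit
P={'bolt_left':(-.0305,.052),'bolt_middle':(-.0305,-.024),'bolt_right':(-.0305,-.1),'lug_left':(-.0305,.052),'lug_middle':(-.0305,-.024),'lug_right':(-.0305,-.1),'fixture':(0,0)}
obs=[('bolt_left',.5902,.2328),('bolt_middle',.6078,.161),('bolt_right',.6268,.0909),('bolt_right',.6318,.0861),('lug_left',.5902,.2344),('lug_middle',.6096,.161),('lug_right',.6286,.0887),('lug_left',.5863,.2375),('lug_middle',.61,.1605),('lug_right',.627,.0921),('fixture',.6364,.1918),('fixture',.6309,.1904)]
A=np.array([P[o[0]] for o in obs]);B=np.array([o[1:] for o in obs]);a=A-A.mean(0);b=B-B.mean(0)
th=np.arctan2((a[:,0]*b[:,1]-a[:,1]*b[:,0]).sum(),(a*b).sum());R=np.array([[np.cos(th),-np.sin(th)],[np.sin(th),np.cos(th)]]);t=B.mean(0)-R@A.mean(0)
print('fix',np.degrees(th),t,'res',1e3*(B-A@R.T-t).round(4).tolist() if 0 else np.abs(B-A@R.T-t).max())
for k in list(P)[:3]: print(k,R@P[k]+t)
print('pin local',R.T@(np.array([.573,.2796])-t))
E
```

```text
1327 256 350 340 376
line [ 0.2812 -0.9596  0.391   0.2429] yaw -73.667145
end [0.3722 0.3147 0.04  ]
head c [0.4132 0.1671 0.068 ] 341.140127388535 349.59554140127386 right edge [0.4132 0.1517 0.068 ]
fix 15.009944070265867 [0.6324 0.1926] res 0.004037176679478116
bolt_left [0.5894 0.2349]
bolt_middle [0.6091 0.1615]
bolt_right [0.6288 0.0881]
pin local [-0.0348  0.0994]
```

>>> {"op": "arm_command", "data": {"jaw": [60, 60, 60, 60, 60, 60, 60, 60, 60, 60, 60, 60], "slide": [[0, 0, -0.3], [0, 0, -0.3], [0, 0, -0.3], [0, 0, -0.3], [0, 0, -0.3], [0, 0, -0.3], [0, 0, -0.3], [0, 0, -0.3], [0, 0, -0.3], [0, 0, -0.3], [0, 0, 0], [0, 0, 0]], "turn": [[0, 0, -0.124], [0, 0, -0.124], [0, 0, -0.124], [0, 0, -0.124], [0, 0, -0.124], [0, 0, -0.124], [0, 0, -0.124], [0, 0, -0.124], [0, 0, -0.124], [0, 0, -0.124], [0, 0, -0.124], [0, 0, -0.124]]}}

```text
time_s: 2.4
tcp_pos: [0.1885, -0.5436, 0.3296]
ee_rot: [[-0.254, 0.967, 0.0], [0.967, 0.254, -0.002], [-0.002, -0.0, -1.0]]
contact_force: [-0.5, -0.1, -0.0]
width: 0.0597
finger_force: 0.0
```

```bash
python3 -c "
from h import *
delta([.400,.2074,.33],106.3); print(np.array(sensors.get_state()['joint_positions']))"
```

```text
d [22.4166 13.1869 -0.0504] yaw 104.73652701835874 turn z -0.02728775129561275 F [-0.544  -0.1028 -0.0083] w 0.05972574280090309 t 2.4 tcp [ 0.1885 -0.5436  0.3296]
[-82.6928   6.8551  85.5921   0.      87.4639 -97.4293]
```

>>> {"op": "arm_command", "data": {"jaw": [60, 60, 60, 60, 60, 60, 60, 60, 60, 60, 60, 60], "slide": [[0.85, 0.8, 0], [0.85, 0.8, 0], [0.85, 0.8, 0], [0.85, 0.8, 0], [0.85, 0.8, 0], [0.85, 0.8, 0], [0.85, 0.8, 0], [0.85, 0.8, 0], [0.85, 0.8, 0], [0.85, 0.8, 0], [0.85, 0.8, 0], [0.85, 0.8, 0]], "turn": [[0, 0, 0], [0, 0, 0], [0, 0, 0], [0, 0, 0], [0, 0, 0], [0, 0, 0], [0, 0, 0], [0, 0, 0], [0, 0, 0], [0, 0, 0], [0, 0, 0], [0, 0, -0.027]]}}

```text
time_s: 3.4
tcp_pos: [0.3919, -0.1737, 0.329]
ee_rot: [[-0.274, 0.962, 0.001], [0.962, 0.274, -0.001], [-0.001, 0.001, -1.0]]
contact_force: [0.1, -0.3, 0.5]
width: 0.0601
finger_force: 0.0
```

>>> {"op": "arm_command", "data": {"jaw": [60, 60, 60, 60, 60, 60, 60, 60, 60, 60, 60, 60], "slide": [[1, 0.3, 0], [1, 0.3, 0], [1, 0.3, 0], [1, 0.3, 0], [1, 0.3, 0], [1, 0.3, 0], [1, 0.3, 0], [1, 0.3, 0], [1, 0.3, 0], [1, 0.3, 0], [1, 0.3, 0], [1, 0.3, 0]], "turn": [[0, 0, 0], [0, 0, 0], [0, 0, 0], [0, 0, 0], [0, 0, 0], [0, 0, 0], [0, 0, 0], [0, 0, 0], [0, 0, 0], [0, 0, 0], [0, 0, 0], [0, 0, 0]]}}

```text
time_s: 4.4
tcp_pos: [0.3961, 0.2021, 0.329]
ee_rot: [[-0.275, 0.962, 0.001], [0.962, 0.275, 0.0], [-0.0, 0.001, -1.0]]
contact_force: [0.9, 0.3, 1.4]
width: 0.0598
finger_force: 0.0
```

```bash
python3 -c "
from h import *
delta([.400,.2074,.015],106.3)"
```

```text
d [ 0.1343  0.1645 10.4661] yaw 105.93880798515632 turn z -0.006303989890934464 F [0.9097 0.3041 1.4332] w 0.05983521093835227 t 4.4 tcp [0.3961 0.2021 0.329 ]
```

>>> {"op": "arm_command", "data": {"jaw": [60, 60, 60, 60, 60, 60, 60, 60, 60, 60, 60, 60], "slide": [[0, 0.1, 1], [0, 0, 1], [0, 0, 1], [0, 0, 1], [0, 0, 1], [0, 0, 1], [0, 0, 1], [0, 0, 1], [0, 0, 0.8], [0, 0, 0.6], [0, 0, 0.5], [0, 0, 0]], "turn": [[0, 0, 0], [0, 0, 0], [0, 0, 0], [0, 0, 0], [0, 0, 0], [0, 0, 0], [0, 0, 0], [0, 0, 0], [0, 0, 0], [0, 0, 0], [0, 0, 0], [0, 0, 0]]}}

```text
time_s: 5.4
tcp_pos: [0.397, 0.2008, 0.0291]
ee_rot: [[-0.274, 0.962, -0.005], [0.962, 0.274, -0.001], [0.0, -0.005, -1.0]]
contact_force: [0.0, -1.4, 0.6]
width: 0.0602
finger_force: 0.0
```

```bash
python3 -c "
from h import *
delta([.400,.2074,.015],106.3)
a=snap('top','t2'); b=snap('side','s2')
cv2.imwrite('pics/c2.png',np.hstack([cv2.resize(a[290:400,240:380],None,fx=2.8,fy=2.8),cv2.resize(b[210:320,390:530],None,fx=2.8,fy=2.8)])[:,:,::-1])"
```

```text
d [0.1857 0.1583 0.4692] yaw 105.91948697713974 turn z -0.0066412050956279264 F [ 0.0348 -1.3974  0.5957] w 0.060157593552146914 t 5.4 tcp [0.397  0.2008 0.0291]
```

View pics/c2.png

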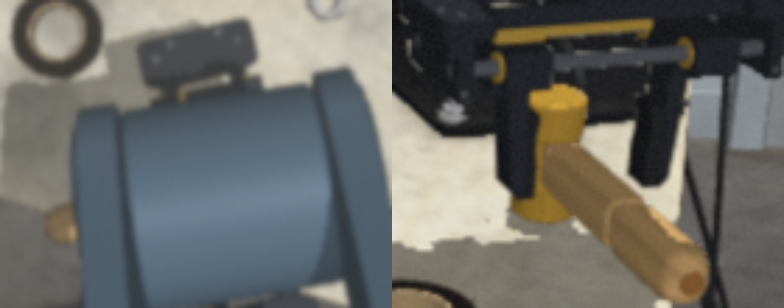

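The crop shows the two fingers straddling the handle just behind the head, at crop columns 515 and 655, still about 14 mm too high. I'll correct the height and close.

>>> {"op": "arm_command", "data": {"jaw": [60, 60, 60, 10, 10, 10, 10, 10, 10, 10, 10, 10], "slide": [[0.18, 0.15, 0.25], [0, 0, 0.2], [0, 0, 0], [0, 0, 0], [0, 0, 0], [0, 0, 0], [0, 0, 0], [0, 0, 0], [0, 0, 0], [0, 0, 0], [0, 0, 0], [0, 0, 0]], "turn": [[0, 0, 0], [0, 0, 0], [0, 0, 0], [0, 0, 0], [0, 0, 0], [0, 0, 0], [0, 0, 0], [0, 0, 0], [0, 0, 0], [0, 0, 0], [0, 0, 0], [0, 0, 0]]}}

```text
time_s: 6.5
tcp_pos: [0.4018, 0.2078, 0.0182]
ee_rot: [[-0.274, 0.962, -0.001], [0.962, 0.274, -0.0], [0.0, -0.001, -1.0]]
contact_force: [-2.8, 0.4, 3.0]
width: 0.0219
finger_force: 29.4
```

```bash
python3 -c "
from h import *
delta([.400,.2074,.015],106.3)
print(sensors.get_state()['finger_force'])
for c in('top','side'):
  for r in (optics.read_camera(c),optics.place_of(c,'mallet'))[1][:2]:print(c,r['p'],np.array(r['at']))"
```

```text
d [ 0.0054 -0.0619  0.1059] yaw 105.92929525499025 turn z -0.006470018353186091 F [-2.8087  0.4278  3.011 ] w 0.02191542241292087 t 6.5 tcp [0.4018 0.2078 0.0182]
29.400054631987587
top 0.41 [0.525  0.1462 0.0016]
side 0.85 [0.4096 0.1683 0.0012]
side 0.44 [0.5881 0.2355 0.0684]
```

>>> {"op": "arm_command", "data": {"jaw": [10, 10, 10, 10, 10, 10, 10, 10, 10, 10, 10, 10], "slide": [[0, 0, -0.5], [0, 0, -0.8], [0, 0, -0.9], [0, 0, -0.9], [0, 0, -0.7], [0.3, 0.9, 0], [0.3, 0.9, 0], [0.3, 0.9, 0], [0.3, 0.9, 0], [0.3, 0.9, 0], [0.3, 0.9, 0], [0.27, 0.73, 0]], "turn": [[0, 0, 0], [0, 0, 0], [0, 0, 0], [0, 0, 0], [0, 0, 0], [0, 0, 0], [0, 0, 0], [0, 0, 0], [0, 0, 0], [0, 0, 0], [0, 0, 0], [0, 0, 0]]}}

```text
time_s: 7.7
tcp_pos: [0.5632, 0.3186, 0.1308]
ee_rot: [[-0.274, 0.962, -0.0], [0.962, 0.274, -0.0], [-0.0, -0.001, -1.0]]
contact_force: [0.5, 0.0, -4.3]
width: 0.0216
finger_force: 30.0
```

>>> {"op": "arm_command", "data": {"jaw": [10, 10], "slide": [[0, 0, 0], [0, 0, 0]], "turn": [[0, 0, 0], [0, 0, 0]]}}

```text
time_s: 7.87
tcp_pos: [0.5619, 0.318, 0.1305]
ee_rot: [[-0.275, 0.961, -0.002], [0.961, 0.275, -0.001], [-0.0, -0.002, -1.0]]
contact_force: [-1.1, -0.4, -4.2]
width: 0.0215
finger_force: 30.0
```

```bash
python3 -c "
from h import *
delta([.562,.318,.092],106.3)
for c in('top','side'):
  im=snap(c,c+'3')
  for l in ('mallet','pin_home'):
    for r in optics.place_of(c,l)[:2]:print(c,l,r['p'],np.array(r['at']),proj(c,r['at']))
cv2.imwrite('pics/c3.png',cv2.resize(im[180:340,240:440],None,fx=3,fy=3)[:,:,::-1])"
```

```text
d [-0.0002  0.0043  1.2826] yaw 105.95089434473866 turn z -0.006093043121642649 F [-1.0709 -0.4199 -4.1941] w 0.02152403132922464 t 7.8667 tcp [0.5619 0.318  0.1305]
top pin_home 0.6 [0.5749 0.2778 0.0762] [282.5702 253.8137]
top pin_home 0.45 [0.6118 0.1602 0.0887] [349.5255 235.0552]
side mallet 0.9 [0.5675 0.2833 0.1106] [339.6751 240.8401]
side pin_home 0.86 [0.5758 0.2774 0.0752] [332.9601 264.2711]
```

View pics/c3.png

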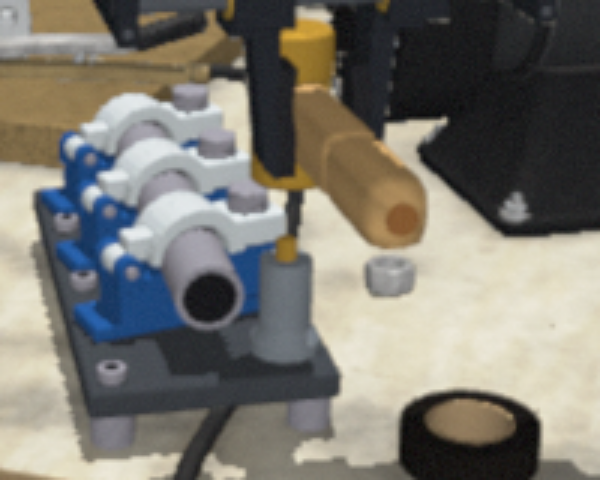

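The head hangs above the pin, with the face bottom at crop (285,185) and the pin top at (287,240). I'll nudge it slightly and press.

>>> {"op": "arm_command", "data": {"jaw": [10, 10, 10, 10, 10, 10, 10], "slide": [[-0.1, 0.08, 0.3], [0, 0, 0.3], [0, 0, 0.3], [0, 0, 0.2], [0, 0, 0.15], [0, 0, 0.05], [0, 0, 0]], "turn": [[0, 0, 0], [0, 0, 0], [0, 0, 0], [0, 0, 0], [0, 0, 0], [0, 0, 0], [0, 0, 0]]}}

```text
time_s: 8.75
tcp_pos: [0.565, 0.3158, 0.0936]
ee_rot: [[-0.275, 0.962, -0.0], [0.962, 0.275, -0.0], [-0.0, -0.0, -1.0]]
contact_force: [-2.1, -1.1, 1.5]
width: 0.0219
finger_force: 30.0
```

>>> {"op": "arm_command", "data": {"jaw": [10, 10, 10], "slide": [[0, 0, 0.1], [0, 0, 0.05], [0, 0, 0]], "turn": [[0, 0, 0], [0, 0, 0], [0, 0, 0]]}}

```text
time_s: 9.0
tcp_pos: [0.5652, 0.3174, 0.0908]
ee_rot: [[-0.275, 0.962, 0.001], [0.962, 0.275, 0.002], [0.002, 0.002, -1.0]]
contact_force: [-6.3, 3.7, 10.4]
width: 0.0221
finger_force: 30.0
```

>>> {"op": "arm_command", "data": {"jaw": [10, 10, 10], "slide": [[0, 0, 0.07], [0, 0, 0], [0, 0, 0]], "turn": [[0, 0, 0], [0, 0, 0], [0, 0, 0]]}}

```text
time_s: 9.25
tcp_pos: [0.5651, 0.3182, 0.0894]
ee_rot: [[-0.275, 0.961, 0.001], [0.961, 0.275, 0.004], [0.003, 0.002, -1.0]]
contact_force: [-7.2, 6.0, 11.8]
width: 0.0218
finger_force: 30.0
```

>>> {"op": "arm_command", "data": {"jaw": [10, 10, 10, 10, 10], "slide": [[0, 0, -0.4], [0, 0, -0.5], [0, 0, -0.4], [0, 0, 0], [0, 0, 0]], "turn": [[0, 0, 0], [0, 0, 0], [0, 0, 0], [0, 0, 0], [0, 0, 0]]}}

```text
time_s: 9.67
tcp_pos: [0.5657, 0.3157, 0.1263]
ee_rot: [[-0.274, 0.962, 0.002], [0.962, 0.274, 0.001], [0.0, 0.002, -1.0]]
contact_force: [0.4, -0.0, -5.6]
width: 0.0217
finger_force: 30.0
```

```bash
python3 -c "
from h import *
delta([.562,.318,.092],106.3)
im=snap('side','s4')
for l in ('mallet',):
    for r in optics.place_of('side',l)[:2]:print(l,r['p'],np.array(r['at']))
cv2.imwrite('pics/c4.png',cv2.resize(im[180:300,280:430],None,fx=4,fy=4)[:,:,::-1])"
```

```text
d [ 0.107  -0.1     1.1427] yaw 105.9151114752377 turn z -0.006717572010245914 F [ 0.4253 -0.0226 -5.6104] w 0.021747784743358155 t 9.6667 tcp [0.5657 0.3157 0.1263]
mallet 0.92 [0.5745 0.2809 0.1103]
```

View pics/c4.png

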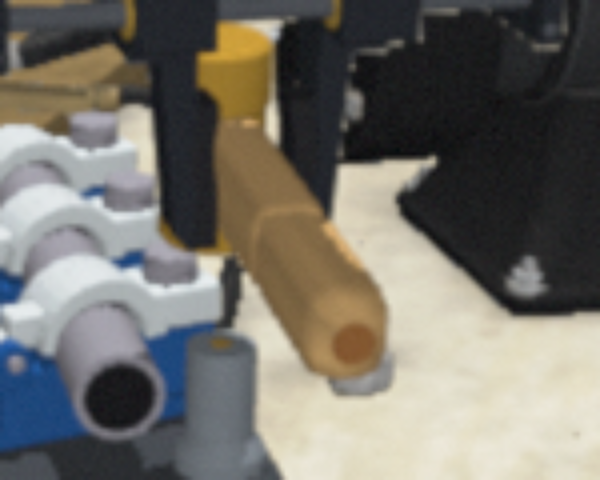

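The brass disc at crop (222,343) is flush in its boss and the mallet is still held. Next is the left bolt.

>>> {"op": "arm_command", "data": {"jaw": [10, 10, 10, 10, 10, 10, 10, 10, 10, 10], "slide": [[-0.49, 0, 0], [-0.49, 0, 0], [-0.49, 0, 0], [0, 0, 0], [0, 0, 0], [0, 0, 0.3], [0, 0, 0.2], [0, 0, 0.1], [0, 0, 0], [0, 0, 0]], "turn": [[0, 0, 0], [0, 0, 0], [0, 0, 0], [0, 0, 0], [0, 0, 0], [0, 0, 0], [0, 0, 0], [0, 0, 0], [0, 0, 0], [0, 0, 0]]}}

```text
time_s: 10.6
tcp_pos: [0.5767, 0.2736, 0.1069]
ee_rot: [[-0.275, 0.961, -0.001], [0.961, 0.275, -0.0], [0.0, -0.001, -1.0]]
contact_force: [-0.0, 0.1, -4.4]
width: 0.0219
finger_force: 30.0
```

>>> {"op": "arm_command", "data": {"jaw": [10, 10, 10], "slide": [[0, 0, 0.07], [0, 0, 0], [0, 0, 0]], "turn": [[0, 0, 0], [0, 0, 0], [0, 0, 0]]}}

```text
time_s: 10.85
tcp_pos: [0.5772, 0.2735, 0.1056]
ee_rot: [[-0.275, 0.962, 0.0], [0.962, 0.275, 0.0], [0.0, 0.0, -1.0]]
contact_force: [0.5, 0.6, -3.9]
width: 0.0216
finger_force: 30.0
```

>>> {"op": "arm_command", "data": {"jaw": [10, 10, 10], "slide": [[0, 0, 0.07], [0, 0, 0], [0, 0, 0]], "turn": [[0, 0, 0], [0, 0, 0], [0, 0, 0]]}}

```text
time_s: 11.1
tcp_pos: [0.5775, 0.2734, 0.1037]
ee_rot: [[-0.274, 0.962, 0.001], [0.962, 0.274, 0.0], [0.0, 0.001, -1.0]]
contact_force: [0.8, 1.6, -3.3]
width: 0.0214
finger_force: 29.9
```

>>> {"op": "arm_command", "data": {"jaw": [10, 10, 10], "slide": [[0, 0, 0.07], [0, 0, 0], [0, 0, 0]], "turn": [[0, 0, 0], [0, 0, 0], [0, 0, 0]]}}

```text
time_s: 11.35
tcp_pos: [0.5774, 0.2734, 0.1015]
ee_rot: [[-0.274, 0.962, 0.001], [0.962, 0.274, 0.0], [0.0, 0.001, -1.0]]
contact_force: [0.7, 0.6, -2.8]
width: 0.0215
finger_force: 29.9
```

>>> {"op": "arm_command", "data": {"jaw": [10, 10, 10], "slide": [[0, 0, 0.07], [0, 0, 0], [0, 0, 0]], "turn": [[0, 0, 0], [0, 0, 0], [0, 0, 0]]}}

```text
time_s: 11.6
tcp_pos: [0.5774, 0.2734, 0.0994]
ee_rot: [[-0.274, 0.962, 0.0], [0.962, 0.274, 0.0], [0.0, 0.001, -1.0]]
contact_force: [1.2, 1.0, -2.5]
width: 0.0216
finger_force: 29.9
```

>>> {"op": "arm_command", "data": {"jaw": [10, 10, 10], "slide": [[0, 0, 0.07], [0, 0, 0], [0, 0, 0]], "turn": [[0, 0, 0], [0, 0, 0], [0, 0, 0]]}}

```text
time_s: 11.85
tcp_pos: [0.5774, 0.2739, 0.0982]
ee_rot: [[-0.275, 0.962, 0.001], [0.962, 0.275, 0.001], [0.001, 0.001, -1.0]]
contact_force: [-2.4, 2.4, 4.8]
width: 0.0219
finger_force: 30.0
```

```bash
python3 -c "
from h import *
im=snap('side','s5')
for r in optics.place_of('side','mallet')[:2]:print(r['p'],np.array(r['at']))
cv2.imwrite('pics/c5.png',cv2.resize(im[170:290,260:410],None,fx=4,fy=4)[:,:,::-1])"
```

```text
0.94 [0.5872 0.2379 0.0822]
```

View pics/c5.png

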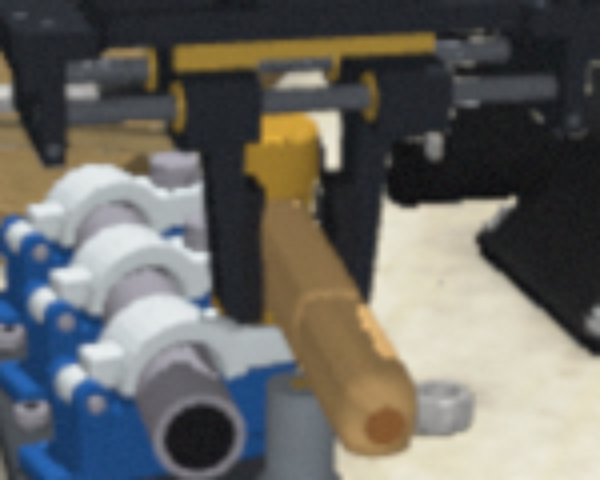

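The mallet stands on the left bolt at crop (260,310). The force crept up by 1–2 N over about 5 mm and then jumped, so the left bolt seems to be the slack one. The other two will show whether that's right.

>>> {"op": "arm_command", "data": {"jaw": [10, 10, 10, 10, 10, 10, 10, 10, 10, 10, 10, 10], "slide": [[0, 0, -0.5], [0, 0, -0.4], [0, 0, 0], [-0.64, 0, 0], [-0.64, 0, 0], [-0.64, 0, 0], [-0.64, 0, 0], [0, 0, 0], [0, 0, 0], [0, 0, 0.3], [0, 0, 0.2], [0, 0, 0]], "turn": [[0, 0, 0], [0, 0, 0], [0, 0, 0], [0, 0, 0], [0, 0, 0], [0, 0, 0], [0, 0, 0], [0, 0, 0], [0, 0, 0], [0, 0, 0], [0, 0, 0], [0, 0, 0]]}}

```text
time_s: 12.95
tcp_pos: [0.5964, 0.2, 0.1065]
ee_rot: [[-0.275, 0.961, -0.004], [0.961, 0.275, -0.0], [0.001, -0.004, -1.0]]
contact_force: [-0.6, -0.7, -5.2]
width: 0.0216
finger_force: 30.0
```

>>> {"op": "arm_command", "data": {"jaw": [10, 10, 10], "slide": [[0, 0, 0.07], [0, 0, 0], [0, 0, 0]], "turn": [[0, 0, 0], [0, 0, 0], [0, 0, 0]]}}

```text
time_s: 13.2
tcp_pos: [0.5982, 0.1998, 0.1069]
ee_rot: [[-0.275, 0.961, -0.0], [0.961, 0.275, 0.0], [0.0, -0.0, -1.0]]
contact_force: [-0.3, -0.2, -4.6]
width: 0.0218
finger_force: 30.0
```

>>> {"op": "arm_command", "data": {"jaw": [10, 10, 10], "slide": [[0, 0, 0.07], [0, 0, 0], [0, 0, 0]], "turn": [[0, 0, 0], [0, 0, 0], [0, 0, 0]]}}

```text
time_s: 13.45
tcp_pos: [0.5983, 0.1995, 0.105]
ee_rot: [[-0.274, 0.962, 0.0], [0.962, 0.274, 0.0], [-0.0, 0.0, -1.0]]
contact_force: [0.1, -0.2, -4.1]
width: 0.0217
finger_force: 30.0
```

>>> {"op": "arm_command", "data": {"jaw": [10, 10, 10], "slide": [[0, 0, 0.07], [0, 0, 0], [0, 0, 0]], "turn": [[0, 0, 0], [0, 0, 0], [0, 0, 0]]}}

```text
time_s: 13.7
tcp_pos: [0.5987, 0.1996, 0.1035]
ee_rot: [[-0.274, 0.962, 0.001], [0.962, 0.274, 0.0], [-0.0, 0.001, -1.0]]
contact_force: [-1.6, 1.3, -1.1]
width: 0.022
finger_force: 30.0
```

>>> {"op": "arm_command", "data": {"jaw": [10, 10, 10], "slide": [[0, 0, 0.07], [0, 0, 0], [0, 0, 0]], "turn": [[0, 0, 0], [0, 0, 0], [0, 0, 0]]}}

```text
time_s: 13.95
tcp_pos: [0.5987, 0.2002, 0.1022]
ee_rot: [[-0.275, 0.962, 0.001], [0.962, 0.275, 0.001], [0.001, 0.001, -1.0]]
contact_force: [-3.1, 3.4, 6.7]
width: 0.0213
finger_force: 30.0
```

The middle bolt is solid: the force jumps at TCP z of about 0.103, against 0.098 on the left. I'll lift and swing the handle away from the grinder for the right bolt.

>>> {"op": "arm_command", "data": {"jaw": [10, 10, 10, 10, 10, 10, 10, 10, 10, 10, 10, 10], "slide": [[0, 0, -0.5], [0, 0, -0.5], [0, 0, -0.5], [0, 0, 0], [0, 0, 0], [0, 0, 0], [0, 0, 0], [0, 0, 0], [0, 0, 0], [0, 0, 0], [0, 0, 0], [0, 0, 0]], "turn": [[0, 0, 0], [0, 0, 0], [0, 0, 0], [0, 0, 0.11], [0, 0, 0.11], [0, 0, 0.11], [0, 0, 0.11], [0, 0, 0.11], [0, 0, 0.11], [0, 0, 0.11], [0, 0, 0.11], [0, 0, 0]]}}

```text
time_s: 14.95
tcp_pos: [0.598, 0.1992, 0.1451]
ee_rot: [[0.57, 0.822, -0.001], [0.822, -0.57, -0.0], [-0.001, -0.0, -1.0]]
contact_force: [-0.0, -0.5, -4.8]
width: 0.0215
finger_force: 30.0
```

>>> {"op": "arm_command", "data": {"jaw": [10, 10, 10, 10, 10, 10, 10, 10], "slide": [[-0.3, 0.73, 0], [-0.3, 0.73, 0], [-0.29, 0.73, 0], [-0.29, 0.73, 0], [0, 0, 0], [0, 0, 0.3], [0, 0, 0.3], [0, 0, 0]], "turn": [[0, 0, 0], [0, 0, 0], [0, 0, 0], [0, 0, 0], [0, 0, 0], [0, 0, 0], [0, 0, 0], [0, 0, 0]]}}

```text
time_s: 15.62
tcp_pos: [0.6479, 0.1213, 0.1242]
ee_rot: [[0.565, 0.825, -0.005], [0.825, -0.565, 0.0], [-0.003, -0.005, -1.0]]
contact_force: [-0.0, 0.6, -5.7]
width: 0.0218
finger_force: 30.0
```

```bash
python3 -c "
from h import *
delta([.6515,.1211,.107],55.5)
for c in('top','side'):
  im=snap(c,c+'6')
  for l in ('mallet','bolt_right'):
    for r in optics.place_of(c,l)[:2]:print(c,l,r['p'],np.array(r['at']))
cv2.imwrite('pics/c6.png',cv2.resize(im[150:290,230:410],None,fx=4,fy=4)[:,:,::-1])"
```

```text
d [0.0636 0.1042 0.5721] yaw 55.61245353302173 turn z 0.0019626844067293296 F [-0.0332  0.633  -5.704 ] w 0.02176155448048306 t 15.6167 tcp [0.6479 0.1213 0.1242]
side mallet 0.84 [0.6252 0.0923 0.1082]
side bolt_right 0.56 [0.6307 0.0868 0.0891]
```

View pics/c6.png

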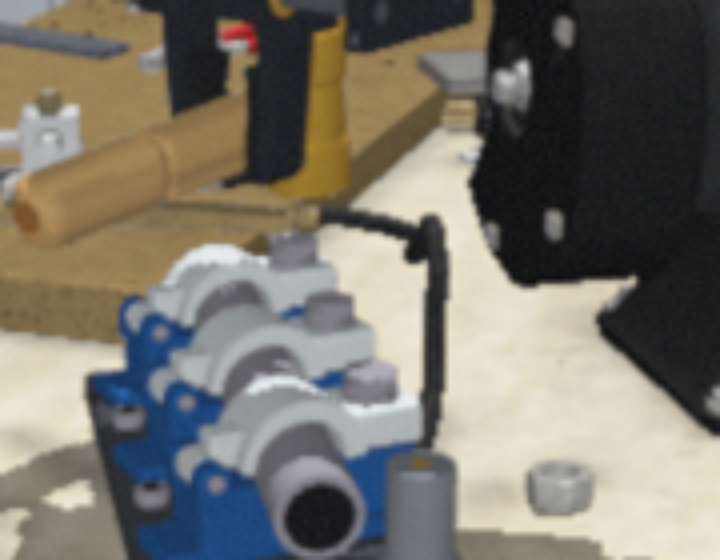

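The face at crop (312,190) is just above the right bolt at (293,245), a few mm too close to the robot. I'll correct that and tap.

>>> {"op": "arm_command", "data": {"jaw": [10, 10, 10, 10], "slide": [[0.04, 0.06, 0.2], [0, 0, 0.3], [0, 0, 0], [0, 0, 0]], "turn": [[0, 0, 0], [0, 0, 0], [0, 0, 0], [0, 0, 0]]}}

```text
time_s: 16.25
tcp_pos: [0.6517, 0.1206, 0.1113]
ee_rot: [[0.566, 0.824, -0.003], [0.824, -0.566, -0.0], [-0.001, -0.002, -1.0]]
contact_force: [-0.3, -0.5, -4.9]
width: 0.022
finger_force: 30.0
```

>>> {"op": "arm_command", "data": {"jaw": [10, 10, 10], "slide": [[0, 0, 0.12], [0, 0, 0], [0, 0, 0]], "turn": [[0, 0, 0], [0, 0, 0], [0, 0, 0]]}}

```text
time_s: 16.5
tcp_pos: [0.6525, 0.1206, 0.1089]
ee_rot: [[0.566, 0.824, -0.0], [0.824, -0.566, 0.0], [-0.0, -0.0, -1.0]]
contact_force: [0.1, 0.5, -5.4]
width: 0.0217
finger_force: 30.0
```

>>> {"op": "arm_command", "data": {"jaw": [10, 10, 10], "slide": [[0, 0, 0.07], [0, 0, 0], [0, 0, 0]], "turn": [[0, 0, 0], [0, 0, 0], [0, 0, 0]]}}

```text
time_s: 16.75
tcp_pos: [0.6526, 0.1206, 0.107]
ee_rot: [[0.566, 0.824, -0.0], [0.824, -0.566, 0.0], [-0.0, -0.0, -1.0]]
contact_force: [-0.6, -0.4, -4.1]
width: 0.0219
finger_force: 30.0
```

>>> {"op": "arm_command", "data": {"jaw": [10, 10, 10], "slide": [[0, 0, 0.1], [0, 0, 0], [0, 0, 0]], "turn": [[0, 0, 0], [0, 0, 0], [0, 0, 0]]}}

```text
time_s: 17.0
tcp_pos: [0.6525, 0.1206, 0.1039]
ee_rot: [[0.566, 0.824, -0.0], [0.824, -0.566, 0.0], [-0.0, -0.0, -1.0]]
contact_force: [-0.0, 0.3, -4.0]
width: 0.0217
finger_force: 30.0
```

>>> {"op": "arm_command", "data": {"jaw": [10, 10, 10], "slide": [[0, 0, 0.07], [0, 0, 0], [0, 0, 0]], "turn": [[0, 0, 0], [0, 0, 0], [0, 0, 0]]}}

```text
time_s: 17.25
tcp_pos: [0.653, 0.1209, 0.103]
ee_rot: [[0.566, 0.824, 0.001], [0.824, -0.566, 0.0], [0.001, 0.001, -1.0]]
contact_force: [-2.2, 2.1, 3.6]
width: 0.0218
finger_force: 30.0
```

The right bolt is solid too, contacting at 0.103, so the left one is slack. I'll return the mallet to its old place.

>>> {"op": "arm_command", "data": {"jaw": [10, 10, 10, 10, 10, 10, 10, 10, 10, 10, 10, 10], "slide": [[0, 0, -0.7], [0, 0, -0.9], [0, 0, -0.9], [0, 0, -0.7], [-0.3, -1, 0], [-0.3, -1, 0], [-0.3, -1, 0], [-0.3, -1, 0], [-0.3, -1, 0], [-0.3, -1, 0], [-0.3, -1, 0], [-0.3, -1, 0]], "turn": [[0, 0, 0], [0, 0, 0], [0, 0, 0], [0, 0, 0], [0, 0, 0], [0, 0, 0], [0, 0, 0], [0, 0, 0], [0, 0, 0], [0, 0, 0], [0, 0, 0], [0, 0, 0]]}}

```text
time_s: 18.25
tcp_pos: [0.4123, 0.1973, 0.1974]
ee_rot: [[0.567, 0.824, -0.0], [0.824, -0.567, -0.0], [-0.0, -0.0, -1.0]]
contact_force: [0.7, 0.2, -4.7]
width: 0.0218
finger_force: 30.0
```

>>> {"op": "arm_command", "data": {"jaw": [10, 10, 10, 10, 10, 10, 10, 10, 10, 10, 10, 10], "slide": [[0, -0.58, 0], [0, 0, 0.4], [0, 0, 0.4], [0, 0, 0.4], [0, 0, 0.4], [0, 0, 0.4], [0, 0, 0.4], [0, 0, 0.4], [0, 0, 0.4], [0, 0, 0], [0, 0, 0], [0, 0, 0]], "turn": [[0, 0, 0], [0, 0, -0.11], [0, 0, -0.11], [0, 0, -0.11], [0, 0, -0.11], [0, 0, -0.11], [0, 0, -0.11], [0, 0, -0.11], [0, 0, -0.11], [0, 0, 0], [0, 0, 0], [0, 0, 0]]}}

```text
time_s: 19.25
tcp_pos: [0.4, 0.2071, 0.1024]
ee_rot: [[-0.271, 0.962, 0.001], [0.962, 0.271, 0.0], [-0.0, 0.001, -1.0]]
contact_force: [-0.2, 0.1, -3.4]
width: 0.0219
finger_force: 30.0
```

```bash
python3 -c "
from h import *
delta([.401,.2078,.018],105.9)
c='side'
im=snap(c,c+'7')
m=np.array(optics.cut_out(c,'mallet')[0]['mask'])
cv2.imwrite('pics/c7.png',cv2.resize(im[150:330,380:540],None,fx=3,fy=3)[:,:,::-1])"
```

```text
d [0.0143 0.0383 2.8131] yaw 105.746095517154 turn z -0.0026861399592418697 F [-0.2091  0.0851 -3.43  ] w 0.02191803195559377 t 19.25 tcp [0.4    0.2071 0.1024]
```

View pics/c7.png

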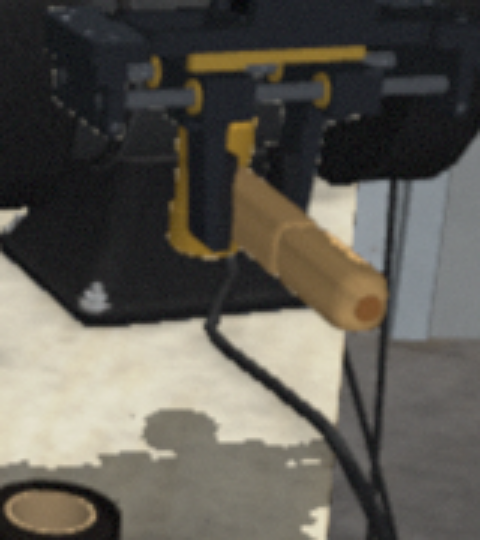

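The mallet is held level above its old place. Lowering it now.

>>> {"op": "arm_command", "data": {"jaw": [10, 10, 10, 10, 10, 10, 10], "slide": [[0, 0, 0.7], [0, 0, 0.7], [0, 0, 0.6], [0, 0, 0.4], [0, 0, 0.2], [0, 0, 0], [0, 0, 0]], "turn": [[0, 0, 0], [0, 0, 0], [0, 0, 0], [0, 0, 0], [0, 0, 0], [0, 0, 0], [0, 0, 0]]}}

```text
time_s: 19.93
tcp_pos: [0.4002, 0.2072, 0.0245]
ee_rot: [[-0.274, 0.962, 0.001], [0.962, 0.274, 0.0], [-0.0, 0.001, -1.0]]
contact_force: [0.2, 0.4, -4.5]
width: 0.0215
finger_force: 30.0
```

>>> {"op": "arm_command", "data": {"jaw": [10, 10, 10, 10], "slide": [[0, 0, 0.15], [0, 0, 0.1], [0, 0, 0], [0, 0, 0]], "turn": [[0, 0, 0], [0, 0, 0], [0, 0, 0], [0, 0, 0]]}}

```text
time_s: 20.27
tcp_pos: [0.4001, 0.2071, 0.0168]
ee_rot: [[-0.274, 0.962, 0.001], [0.962, 0.274, 0.0], [-0.0, 0.001, -1.0]]
contact_force: [-1.1, 0.6, -3.9]
width: 0.0218
finger_force: 30.0
```

>>> {"op": "arm_command", "data": {"jaw": [10, 10, 10], "slide": [[0, 0, 0.08], [0, 0, 0], [0, 0, 0]], "turn": [[0, 0, 0], [0, 0, 0], [0, 0, 0]]}}

```text
time_s: 20.52
tcp_pos: [0.4002, 0.2079, 0.0153]
ee_rot: [[-0.274, 0.962, 0.001], [0.962, 0.274, 0.001], [0.001, 0.001, -1.0]]
contact_force: [-4.7, 4.1, 9.5]
width: 0.0216
finger_force: 30.0
```

>>> {"op": "arm_command", "data": {"jaw": [10, 10, 10], "slide": [[0, 0, 0.04], [0, 0, 0], [0, 0, 0]], "turn": [[0, 0, 0], [0, 0, 0], [0, 0, 0]]}}

```text
time_s: 20.77
tcp_pos: [0.4002, 0.2084, 0.0144]
ee_rot: [[-0.274, 0.962, 0.001], [0.962, 0.274, 0.002], [0.002, 0.001, -1.0]]
contact_force: [-6.5, 5.6, 13.0]
width: 0.0219
finger_force: 30.0
```

>>> {"op": "arm_command", "data": {"jaw": [10, 10, 60, 60, 60, 60, 60, 60], "slide": [[0, 0, -0.08], [0, 0, 0], [0, 0, 0], [0, 0, 0], [0, 0, 0], [0, 0, 0], [0, 0, 0], [0, 0, 0]], "turn": [[0, 0, 0], [0, 0, 0], [0, 0, 0], [0, 0, 0], [0, 0, 0], [0, 0, 0], [0, 0, 0], [0, 0, 0]]}}

```text
time_s: 21.43
tcp_pos: [0.3998, 0.207, 0.0152]
ee_rot: [[-0.274, 0.962, 0.0], [0.962, 0.274, -0.0], [-0.0, 0.0, -1.0]]
contact_force: [-0.1, -0.9, 0.3]
width: 0.0588
finger_force: 0.0
```

>>> {"op": "arm_command", "data": {"jaw": [60, 60, 60, 60, 60, 60, 60, 60], "slide": [[0, 0, -0.3], [0, 0, -0.6], [0, 0, -0.9], [0, 0, -0.9], [0, 0, -0.9], [0, 0, -0.9], [0, 0, 0], [0, 0, 0]], "turn": [[0, 0, 0], [0, 0, 0], [0, 0, 0], [0, 0, 0], [0, 0, 0], [0, 0, 0], [0, 0, 0], [0, 0, 0]]}}

```text
time_s: 22.1
tcp_pos: [0.4009, 0.2073, 0.1523]
ee_rot: [[-0.275, 0.962, 0.004], [0.962, 0.275, 0.001], [-0.0, 0.005, -1.0]]
contact_force: [-0.4, -0.8, -0.3]
width: 0.0601
finger_force: 0.0
```

```bash
python3 -c "
from h import *
for c in('side','top'):
  im=snap(c,c+'8')
  for l in ('mallet','lug_left','lug_middle','bolt_left'):
    for r in optics.place_of(c,l)[:2]:print(c,l,r['p'],np.array(r['at']))
  if c=='side':cv2.imwrite('pics/c8.png',cv2.resize(im[190:350,240:520],None,fx=2.8,fy=2.8)[:,:,::-1])
delta([.589,.2349,.12],15)
"
```

```text
side mallet 0.7 [ 0.4092  0.1676 -0.0001]
side mallet 0.34 [0.5738 0.2789 0.0754]
side lug_left 0.86 [0.5883 0.2351 0.0688]
side lug_middle 0.56 [0.6078 0.1595 0.0697]
top lug_left 0.61 [0.5876 0.2328 0.0704]
top lug_left 0.33 [0.6251 0.0869 0.0888]
top lug_middle 0.69 [0.6069 0.1619 0.0709]
top bolt_left 0.93 [0.5877 0.2295 0.0855]
d [-0.8393  6.3345  0.9823] yaw 105.92928662977981 turn z 1.5870154381793158 F [ 0.5623  0.3376 -0.1409] w 0.05980381175066787 t 22.6 tcp [0.3994 0.207  0.1497]
```

View pics/c8.png

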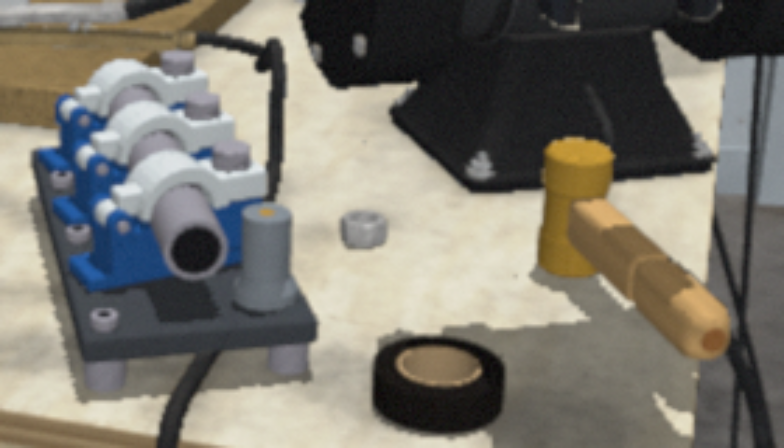

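The mallet stands upright at crop (575,210), clear of everything. The left lug is at (235,180) and the pin boss at (268,250), so only about 21 mm is free beside the lug on the boss side. I'll centre on the bolt head first and go in with the fingers nearly closed.

>>> {"op": "arm_command", "data": {"jaw": [36, 36, 36, 36, 36, 36, 36, 36, 36, 36, 36, 36], "slide": [[0, 0, 0], [0, 0, 0], [0, 0, 0], [0, 0, 0], [0, 0, 0], [0, 0, 0], [0, 0, 0], [0, 0, 0], [0, 0, 0], [0, 0, 0], [0, 0, 0], [0, 0, 0]], "turn": [[0, 0, 0.122], [0, 0, 0.122], [0, 0, 0.122], [0, 0, 0.122], [0, 0, 0.122], [0, 0, 0.122], [0, 0, 0.122], [0, 0, 0.122], [0, 0, 0.122], [0, 0, 0.122], [0, 0, 0.122], [0, 0, 0.122]]}}

```text
time_s: 23.6
tcp_pos: [0.3996, 0.207, 0.15]
ee_rot: [[0.929, 0.37, -0.0], [0.37, -0.929, -0.0], [-0.0, -0.0, -1.0]]
contact_force: [-0.0, -0.6, 0.6]
width: 0.0362
finger_force: 0.0
```

>>> {"op": "arm_command", "data": {"jaw": [36, 36, 36, 36, 36, 36, 36, 36, 36, 36, 36], "slide": [[0, 0, 0], [0.8, 0.09, 0.1], [0.8, 0.09, 0.1], [0.8, 0.09, 0.1], [0.8, 0.09, 0.1], [0.8, 0.09, 0.1], [0.8, 0.09, 0.1], [0.8, 0.09, 0.1], [0.75, 0.09, 0.1], [0, 0, 0], [0, 0, 0]], "turn": [[0, 0, 0.12], [0, 0, 0], [0, 0, 0], [0, 0, 0], [0, 0, 0], [0, 0, 0], [0, 0, 0], [0, 0, 0], [0, 0, 0], [0, 0, 0], [0, 0, 0]]}}

```text
time_s: 24.52
tcp_pos: [0.5893, 0.2358, 0.1252]
ee_rot: [[0.965, 0.261, -0.002], [0.261, -0.965, -0.0], [-0.002, -0.0, -1.0]]
contact_force: [0.3, -0.2, -0.4]
width: 0.0355
finger_force: 0.0
```

```bash
python3 -c "
from h import *
delta([.5885,.2349,.082],15); print(np.array(sensors.get_state()['joint_positions']))"
```

```text
d [-0.0321  0.0233  1.4387] yaw 15.149218059611071 turn z 0.002604346443650359 F [ 0.3109 -0.1887 -0.4018] w 0.03554185737806809 t 24.5167 tcp [0.5893 0.2358 0.1252]
[11.1162 24.4604 88.008  -0.001  67.6211 85.9674]
```

>>> {"op": "arm_command", "data": {"jaw": [36, 36, 36, 36, 36, 36], "slide": [[-0.03, 0.02, 0.4], [0, 0, 0.4], [0, 0, 0.4], [0, 0, 0.2], [0, 0, 0], [0, 0, 0]], "turn": [[0, 0, 0], [0, 0, 0], [0, 0, 0], [0, 0, 0], [0, 0, 0], [0, 0, 0]]}}

```text
time_s: 25.02
tcp_pos: [0.5879, 0.2344, 0.0832]
ee_rot: [[0.965, 0.262, -0.001], [0.262, -0.965, -0.001], [-0.002, 0.001, -1.0]]
contact_force: [0.9, -3.8, -1.6]
width: 0.0359
finger_force: 1.8
```

>>> {"op": "arm_command", "data": {"jaw": [15, 15, 15, 15, 15, 15], "slide": [[0, 0, 0], [0, 0, 0], [0, 0, 0], [0, 0, 0], [0, 0, 0], [0, 0, 0]], "turn": [[0, 0, 0], [0, 0, 0], [0, 0, 0], [0, 0, 0], [0, 0, 0], [0, 0, 0]]}}

```text
time_s: 25.52
tcp_pos: [0.5907, 0.2282, 0.085]
ee_rot: [[0.966, 0.26, 0.002], [0.26, -0.965, -0.01], [-0.0, 0.011, -1.0]]
contact_force: [4.1, -27.4, 1.6]
width: 0.0189
finger_force: 30.0
```

```bash
python3 -c "
from h import *
delta([.5885,.2349,.082],15)
s=sensors.get_state(); print(np.array(s['ee_rot']).T@s['contact_force'],s['finger_force'])"
```

```text
d [-0.011  -0.2369  0.0963] yaw 15.08645279342258 turn z 0.0015088858927705272 F [  4.1251 -27.3698   1.6196] w 0.018938208425645833 t 25.5167 tcp [0.5907 0.2282 0.085 ]
[-3.1416 27.5156 -1.3283] 30.007898263866082
```

The bolt head is gripped (18.9 mm), but the side force shows the fingers about 6 mm too far left, so touch corrects the camera here. I'll re-centre until the side force vanishes.

>>> {"op": "arm_command", "data": {"jaw": [15, 15, 15, 15], "slide": [[0, 0.2, 0], [0, 0, 0], [0, 0, 0], [0, 0, 0]], "turn": [[0, 0, 0], [0, 0, 0], [0, 0, 0], [0, 0, 0]]}}

```text
time_s: 25.85
tcp_pos: [0.5903, 0.2274, 0.0843]
ee_rot: [[0.965, 0.261, 0.0], [0.261, -0.965, -0.003], [-0.001, 0.003, -1.0]]
contact_force: [1.0, -11.2, -0.7]
width: 0.0191
finger_force: 30.0
```

```bash
python3 -c "
from h import *
delta([.5907,.2282,.082],15)
s=sensors.get_state(); print(np.array(s['ee_rot']).T@s['contact_force'],s['finger_force'])
im=snap('side','s9')
cv2.imwrite('pics/c9.png',cv2.resize(im[170:290,260:410],None,fx=4,fy=4)[:,:,::-1])"
```

```text
d [ 0.0208 -0.0212  0.0774] yaw 15.155881267065432 turn z 0.002720641352472386 F [  1.0221 -11.195   -0.6692] w 0.019056263532275977 t 25.85 tcp [0.5903 0.2274 0.0843]
[-1.9397 11.0706  0.7062] 30.00080271740444
```

View pics/c9.png

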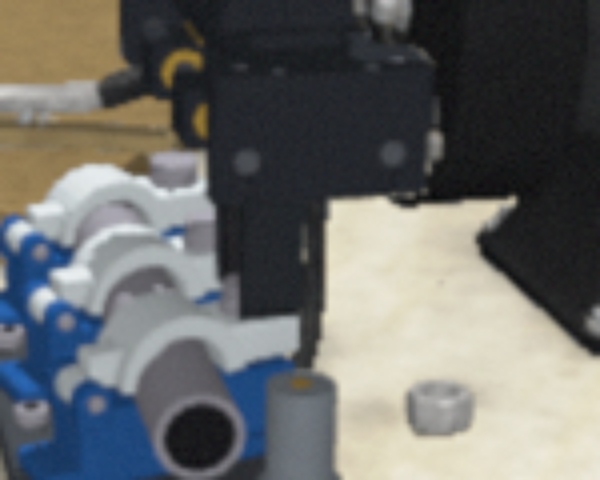

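The finger's pad grips the bolt head, sitting a few mm on the robot's side of the lug centre (finger at crop columns 240–300, lug 220–300). Once more in y, a little in x, then open slightly.

>>> {"op": "arm_command", "data": {"jaw": [15, 15, 15, 15], "slide": [[0, 0.13, 0], [0, 0, 0], [0, 0, 0], [0, 0, 0]], "turn": [[0, 0, 0], [0, 0, 0], [0, 0, 0], [0, 0, 0]]}}

```text
time_s: 26.23
tcp_pos: [0.5903, 0.2269, 0.084]
ee_rot: [[0.965, 0.262, -0.001], [0.262, -0.965, 0.001], [-0.001, -0.002, -1.0]]
contact_force: [-2.4, 4.6, -1.9]
width: 0.0189
finger_force: 30.0
```

>>> {"op": "arm_command", "data": {"jaw": [31, 31, 31, 31, 31, 31], "slide": [[0, 0, 0], [0, 0, 0], [0, 0, 0], [0.11, 0, 0], [0, 0, 0], [0, 0, 0]], "turn": [[0, 0, 0], [0, 0, 0], [0, 0, 0], [0, 0, 0], [0, 0, 0], [0, 0, 0]]}}

```text
time_s: 26.73
tcp_pos: [0.5948, 0.2263, 0.0845]
ee_rot: [[0.965, 0.261, 0.001], [0.261, -0.965, -0.0], [0.001, 0.0, -1.0]]
contact_force: [0.6, 0.6, 0.8]
width: 0.0311
finger_force: 0.0
```

>>> {"op": "arm_command", "data": {"jaw": [31, 31, 31, 31, 31], "slide": [[0, -0.04, 0], [0, 0, 0.2], [0, 0, 0.2], [0, 0, 0], [0, 0, 0]], "turn": [[0, 0, 0], [0, 0, 0], [0, 0, 0], [0, 0, 0], [0, 0, 0]]}}

```text
time_s: 27.15
tcp_pos: [0.593, 0.2276, 0.0711]
ee_rot: [[0.965, 0.262, -0.002], [0.262, -0.965, -0.0], [-0.002, -0.0, -1.0]]
contact_force: [-0.3, 0.6, -0.5]
width: 0.031
finger_force: 0.5
```

```bash
python3 -c "
from h import *
delta([.5948,.2275,.052],15)
s=sensors.get_state(); print(np.array(s['ee_rot']).T@s['contact_force'],s['finger_force'],np.array(s['wrist_torque']), 'tooly',s['tcp_pos'][0]*.262-s['tcp_pos'][1]*.965)"
```

```text
d [0.0572 0.0195 0.6364] yaw 15.17851123253355 turn z 0.0031156087595036676 F [-0.344   0.6211 -0.4889] w 0.03103015515041383 t 27.15 tcp [0.593  0.2276 0.0711]
[-0.1683 -0.6895  0.4894] 0.485908697337436 [0.0861 0.1207 0.0394] tooly -0.06428004596508177
```

The tips passed the lug top and the boss top without resistance. Going on down and closing.

>>> {"op": "arm_command", "data": {"jaw": [31, 31, 31, 31, 31], "slide": [[0.03, 0, 0.2], [0, 0, 0.2], [0, 0, 0.15], [0, 0, 0], [0, 0, 0]], "turn": [[0, 0, 0], [0, 0, 0], [0, 0, 0], [0, 0, 0], [0, 0, 0]]}}

```text
time_s: 27.57
tcp_pos: [0.5943, 0.2281, 0.0548]
ee_rot: [[0.965, 0.262, -0.001], [0.262, -0.965, 0.0], [-0.001, -0.0, -1.0]]
contact_force: [-0.1, 3.6, -2.1]
width: 0.0304
finger_force: 1.8
```

>>> {"op": "arm_command", "data": {"jaw": [10, 10, 10, 10, 10, 10], "slide": [[0, 0, 0], [0, 0, 0], [0, 0, 0], [0, 0, 0], [0, 0, 0], [0, 0, 0]], "turn": [[0, 0, 0], [0, 0, 0], [0, 0, 0], [0, 0, 0], [0, 0, 0], [0, 0, 0]]}}

```text
time_s: 28.07
tcp_pos: [0.5942, 0.2283, 0.055]
ee_rot: [[0.965, 0.263, -0.001], [0.263, -0.965, 0.0], [-0.001, -0.0, -1.0]]
contact_force: [1.3, 5.0, -4.0]
width: 0.029
finger_force: 29.0
```

```bash
python3 -c "
from h import *
s=sensors.get_state(); print(np.array(s['ee_rot']).T@s['contact_force'],s['finger_force'])
a=np.radians(0)
# arc plan: radius vector from hinge to TCP in (fixture x, z); tilt the tool with the cap
c,si=np.cos(np.radians(15)),np.sin(np.radians(15))
gx=-.0285; gz=s['tcp_pos'][2]   # TCP in fixture xz (approx)
for k in range(1,10):
    pass
p=np.array([gx-.034,gz-.062])
print('r',p,np.linalg.norm(p))
th=np.radians(5); 
# full-tilt: rotating rigidly about hinge by th per row; tool-frame shift is constant
d=np.array([np.cos(th)*p[0]+np.sin(th)*p[1]-p[0], -np.sin(th)*p[0]+np.cos(th)*p[1]-p[1]])
print('per 5deg: tool x',d[0]/.03,'tool z',-d[1]/.03)"
```

```text
[ 2.5959 -4.4719  3.9812] 29.034605071647093
r [-0.0625 -0.007 ] 0.06288611436119604
per 5deg: tool x -0.012286529344394947 tool z -0.18245703690838297
```

>>> {"op": "arm_command", "data": {"jaw": [10, 10, 10, 10], "slide": [[0, 0, -0.09], [-0.01, 0, -0.18], [0, 0, 0], [0, 0, 0]], "turn": [[0, -0.044, 0], [0, -0.087, 0], [0, 0, 0], [0, 0, 0]]}}

```text
time_s: 28.4
tcp_pos: [0.5934, 0.2285, 0.0624]
ee_rot: [[0.956, 0.264, -0.13], [0.261, -0.965, -0.035], [-0.135, -0.001, -0.991]]
contact_force: [-1.8, 4.2, -2.8]
width: 0.0288
finger_force: 31.6
```

```bash
python3 -c "
from h import *
s=sensors.get_state(); R=np.array(s['ee_rot']);print(R.T@s['contact_force'],s['finger_force'],np.array(s['wrist_torque']),s['width'],np.degrees(np.arccos(-R[2,2])))
for c in('side','top'):
  optics.read_camera(c)
  for l in ('lug_left','bolt_left','lug_middle','lug_right'):
    for r in optics.place_of(c,l)[:1]:print(c,l,r['p'],np.array(r['at']))"
```

```text
[-0.2178 -4.5155  2.8261] 31.604511485888906 [0.6398 0.3497 0.6431] 0.02879558401888988 7.751053768033632
side lug_left 0.88 [0.5899 0.2361 0.0695]
side lug_middle 0.32 [0.4092 0.1689 0.0011]
side lug_right 0.56 [0.6296 0.09   0.0711]
top lug_right 0.95 [0.631  0.0868 0.0695]
```

>>> {"op": "arm_command", "data": {"jaw": [10, 10, 10, 10, 10, 10, 10, 10, 10, 10], "slide": [[-0.01, 0, -0.18], [-0.01, 0, -0.18], [-0.01, 0, -0.18], [-0.01, 0, -0.18], [-0.01, 0, -0.18], [-0.01, 0, -0.18], [-0.01, 0, -0.18], [-0.01, 0, -0.18], [0, 0, 0], [0, 0, 0]], "turn": [[0, -0.087, 0], [0, -0.087, 0], [0, -0.087, 0], [0, -0.087, 0], [0, -0.087, 0], [0, -0.087, 0], [0, -0.087, 0], [0, -0.087, 0], [0, 0, 0], [0, 0, 0]]}}

```text
time_s: 29.73
tcp_pos: [0.6053, 0.2374, 0.1005]
ee_rot: [[0.642, 0.266, -0.719], [0.184, -0.964, -0.192], [-0.744, -0.009, -0.668]]
contact_force: [-16.1, 22.8, -1.7]
width: 0.0277
finger_force: 30.1
```

```bash
python3 -c "
from h import *
s=sensors.get_state(); R=np.array(s['ee_rot']);print(R.T@s['contact_force'],s['finger_force'],np.array(s['wrist_torque']),s['width'],np.degrees(np.arccos(-R[2,2])))
for c in('side','top'):
  snap(c,c+'10')
  for l in ('cap_b','lug_left','bolt_left'):
    for r in optics.spot_in(c,l)[:4]:print(c,l,round(r['p'],2),np.array(r['at']),proj(c,r['at']))
# occupancy of the shut bolt/lug place in the side picture, before and now
a=cv2.imread('pics/side8.png');b=cv2.imread('pics/side10.png')
for n,p in (('bolt',[.5885,.2349,.084]),('lug face',[.5885-.003,.248,.070])):
  u=proj('side',p).round().astype(int);print(n,u,a[u[1]-1:u[1]+2,u[0]-1:u[0]+2].mean((0,1)),b[u[1]-1:u[1]+2,u[0]-1:u[0]+2].mean((0,1)))
"
```

```text
[ -4.8609 -26.1938   8.3316] 30.063021941164152 [ 2.2757  1.3273 -2.341 ] 0.027734473524737055 48.117149057431064
side cap_b 0.59 [0.6384 0.2595 0.0992] [286.8443 241.1452]
side cap_b 0.56 [0.6241 0.086  0.0838] [307.3341 212.5015]
side lug_left 0.6 [0.6125 0.2908 0.0313] [304.3879 297.9841]
side bolt_left 0.84 [0.6084 0.2882 0.0309] [307.6243 297.4884]
top cap_b 0.57 [0.6491 0.0952 0.0801] [385.8596 217.6166]
top lug_left 0.82 [0.6398 0.1232 0.0295] [367.5994 228.5125]
top bolt_left 0.87 [0.6405 0.1194 0.0295] [369.6055 228.2441]
bolt [325 246] [128.6667 121.     123.7778] [210.4444 227.7778 232.5556]
lug face [327 259] [165.3333 162.8889 156.4444] [179.5556 101.7778  42.5556]
```

>>> {"op": "arm_command", "data": {"jaw": [10, 10, 10, 10], "slide": [[0, -0.1, 0], [0, 0, 0], [0, 0, 0], [0, 0, 0]], "turn": [[0, 0, 0], [0, 0, 0], [0, 0, 0], [0, 0, 0]]}}

```text
time_s: 30.47
tcp_pos: [0.6062, 0.2381, 0.1013]
ee_rot: [[0.648, 0.265, -0.714], [0.182, -0.964, -0.193], [-0.74, -0.005, -0.673]]
contact_force: [-11.8, 14.4, -5.4]
width: 0.0283
finger_force: 30.6
```

```bash
python3 -c "
from h import *
s=sensors.get_state(); R=np.array(s['ee_rot']);print(R.T@s['contact_force'],s['finger_force'],np.array(s['wrist_torque']),s['width'],s['tcp_pos'])
# cap silhouette: masks of the caps in the side picture
import itertools
a=cv2.imread('pics/side8.png').astype(int);b=snap('side','s11')[:,:,::-1].astype(int)
for l in('cap_b',):
  for r in optics.cut_out('side',l)[:4]:
    m=np.array(r['mask']);v,u=np.nonzero(m);print(round(r['p'],2),m.sum(),(u.min(),u.max(),v.min(),v.max()),(u.mean(),v.mean()))
# coarse map of silver (s), blue (b), dark (#), tan(.) round the left clamp, now
hsv=cv2.cvtColor(b.astype(np.uint8),cv2.COLOR_BGR2HSV)
for y in range(205,275,2):
  print(y,''.join('b' if 100<h<125 and s_>110 else '#' if v<75 else 's' if s_<35 and v>90 else '.' for h,s_,v in hsv[y,255:350:1]))
"
```

```text
[ -1.0262 -16.9475   9.2726] 30.5806467715081 [ 1.3333  0.3626 -1.178 ] 0.028303744286947388 [0.6062 0.2381 0.1013]
0.77 613 (np.int64(274), np.int64(316), np.int64(214), np.int64(268)) (np.float64(288.3621533442088), np.float64(242.67862969004895))
0.67 59 (np.int64(316), np.int64(323), np.int64(226), np.int64(240)) (np.float64(320.1186440677966), np.float64(233.74576271186442))
205 ##################################.....###########.....###################.sssss.###.ssssssssss
207 ##################################......##########......ssssssssss..#################.ssssssss.
209 ################################################sssssssssssssssssssssssssss.##########sssssssss
211 ###############################################ssssssssssssssssssssssssssssss#########sssssssss
213 ############################################.ssssssssssssssssssssssssssssss.##########.ssssssss
215 ###########################################ssssssssssssssssssssssssssssssssss.#.ss####.ssssssss
217 ############################################ssssssssssssssssssssssssssssssssssssss#####.sssssss
219 #############
[... 2082 characters left out ...]

261 ##..bbbbbbbbbbbbbbb.ssssssssssssssssssssssssssssssssssssss.bbbbbbbbbbbbbbbbbbbb####ssssssssssss
263 ##..bbbbbbbbbbbbbbb.sssssssss.bb..bb.ssssssssssssssssssssss.bbbbbbbbbbbbbb.....ssssssssssssssss
265 .##.bbbbbbbbbbbbbb.sssss...bbbbbbbbbb.ssssssssssssssssssssss.bbbbbbbbbbb.ssss......ssssssssssss
267 s##...bbbbbbbbbbbbb.sss.bbbbbbbbbbbbbbsssssssssssssssssssssss.bbbbbbbbbbsssssssssssssssssssssss
269 s.#####bbbbbbbbbbbbb.s.bbbb....bbbbbbb.sssssssssssssssssssssss.bbbbbbbbbsssssssssssssssssssssss
271 ss#######ss###sss.bbbbbbbbb.sss.bbbbbbb.sssssssssssss.###..ssss.bbbbbbb.ssssssssssssssssss.ssss
273 s.s#####.ssssssss.bbbbbbbbbb..bbbbbbbbbb.ssssssss.###########.ss.bbbbbb.sssssssssssssssssssss..
```

```bash
python3 -c "
from h import *
c,s=np.cos(np.radians(15)),np.sin(np.radians(15));t=np.array([.6324,.1926])
def W(x,y,z):return [t[0]+c*x-s*y,t[1]+s*x+c*y,z]
for a in (0,30,40,45,50,60):
  th=np.radians(a);o=[]
  for (x,z) in ((-.0445,.0625),(-.0445,.0775),(-.0305,.070),(-.0205,.088),(-.0405,.088)):
    px,pz=x-.034,z-.062
    o.append(proj('side',W(.034+np.cos(th)*px+np.sin(th)*pz,.065,.062-np.sin(th)*px+np.cos(th)*pz)).round(0))
  print(a,np.array(o).astype(int).tolist())
import cv2
m=[np.array(r['mask']) for r in optics.cut_out('side','cap_b')[:4]]
q=np.zeros((480,640),int)
for i,k in enumerate(m): q[k]=i+1
for y in range(196,270,2):print(y,''.join(' 1234'[v] for v in q[y,262:345]))
st=sensors.get_state();print(st['time_s'],st['tcp_pos'],st['contact_force'],st['width'])
"
```

```text
0 [[336, 263], [336, 253], [326, 259], [319, 247], [333, 246]]
30 [[329, 237], [323, 228], [317, 238], [304, 232], [317, 224]]
40 [[323, 230], [316, 222], [312, 233], [297, 228], [309, 219]]
45 [[320, 226], [312, 219], [309, 230], [294, 227], [304, 216]]
50 [[316, 223], [308, 217], [305, 228], [290, 226], [300, 215]]
60 [[308, 218], [298, 213], [298, 225], [282, 226], [290, 213]]
196                                                                                    
198                                                                                    
200                                                                                    
202                                                                                    
204                                                                                    
206                                                                                    
208                                                                                    
210                                                                                    
212          
[... 1919 characters left out ...]
   
256              111111111111111                                                       
258             11111111111111111                                                      
260             11111111111111111                                                      
262              11111111111111                                                        
264             11111111                                                               
266             11111                                                                  
268              111                                                                   
30.6167 [0.6062 0.2381 0.1013] [-10.108   13.6784  -4.6072] 0.027809445790150964
```

The visible lug strip runs from (302,214) to (317,224), which matches the cap 45–48° open. One settle, then I'll hand in.

>>> {"op": "arm_command", "data": {"jaw": [10, 10, 10, 10, 10, 10], "slide": [[0, 0, 0], [0, 0, 0], [0, 0, 0], [0, 0, 0], [0, 0, 0], [0, 0, 0]], "turn": [[0, 0, 0], [0, 0, 0], [0, 0, 0], [0, 0, 0], [0, 0, 0], [0, 0, 0]]}}

```text
time_s: 31.12
tcp_pos: [0.6062, 0.238, 0.1012]
ee_rot: [[0.648, 0.265, -0.714], [0.182, -0.964, -0.193], [-0.74, -0.005, -0.673]]
contact_force: [-10.6, 12.8, -5.2]
width: 0.0276
finger_force: 30.6
```

```bash
python3 -c "
from h import *
s=sensors.get_state();print(s['tcp_pos'],np.array(s['qvel']),s['finger_force'],s['contact_force'])
print(job.close_job())"
```

```text
[0.6062 0.238  0.1012] [-0.0721 -0.0165 -0.1016 -0.0088 -0.0699 -0.0433] 30.580421924922803 [-10.5848  12.8495  -5.2193]
the job is handed in; nothing more can be done
None
```

I handed the job in at about 31 s, with no verdict returned: pin flush, left bolt slack (middle and right tight), mallet upright on the bench in its old place, left cap held about 45° open with roughly 13–17 N of side force left on the grip.

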